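# Mate the door leaf with the jamb leaf of a cabinet hinge

## Robot

A 7-joint arm with a two-finger parallel gripper is mounted at the origin on the work surface. World frame = base frame: x ahead of the robot, y to its left, z up, the work surface at z = 0. Lengths are in m, angles in rad, forces in N, time in s.
With the tool pointing down it reaches from about 0.425 to 0.925 m from the base axis. Payload 6.8 kg.
Tool frame: the origin (TCP) lies on the centre line of the jaws, within the pads' length; the fingertips stand 17 mm ahead of it and the grasp point (between the pads) lies 2 mm behind it; z points along the fingers, y is the direction in which the jaws open and shut (so a half turn about z gives the same grasp; the last joint's range is limited). The gripper opens to 88 mm and grips with 3 to 60 N. Pads are 20 mm wide; open, the fingers measure 115 mm over their backs; the gripper's body (75 mm by 178 mm) begins 61 mm behind the grasp point.
Start: joints at [-0.108, 0.477, 0.022, 1.555, -0.011, 1.109, -0.083], TCP at [0.675, 0, 0.24] pointing down, gripper open.
Joint ranges: [-2.96, 2.96], [-0.34, 2.1], [-1.41, 1.46], [0.24, 2.44], [-1.37, 4.51], [0.17, 1.92], [-2.96, 2.96]. Speed limits (rad/s): [2.39, 2.39, 3.14, 3.14, 3.14, 3.14, 3.14].

## Interface

Orientations are given as a unit quaternion [x, y, z, w].
In Python, from bench import monitor, cams, close_job gives the robot as it stands. The module is installed in compiled form; this text tells all that it offers.
- The arm moves only by the tool carry_out, never from a script. Its argument "moves" is a list that holds one entry, the list of rows, each a list of 7 numbers: the shift along the world's x, y, z in cm, then the turn, a rotation vector about the world's x, y, z in rad, then the closure, from 0 (fully open) to 1 (shut). A call has exactly 8 rows; each row is the pose to reach, as a shift and turn from the pose measured when the call began; what a row does not reach only later rows make up. A row lasts 1/12 s, in which the tool goes at most 41.7 mm and 7.16 degrees, less where a joint would pass 70% of its speed; a pose out of reach is approached as far as the arm can. A call with a gripper value outside its range is refused whole. The fingers move at their own pace and stop on an object; the grip force is fixed at half the most. Time passes only in rows, so rows that repeat a pose let the fingers close, or fill a call up. It gives the time, the measured TCP pose, the force and the opening at its end, in the units of the state.
- monitor.sense(): the state, without advancing time (a new reading comes with each control period).
- cams.grab_frame(name): name is "scene" or "side" or "wrist"; returns the picture (384x512x3 uint8, red, green, blue); there is no depth.
- cams.camera_params(name): a dict with "intrinsics" (3x3 intrinsics, pixels), "k1" (the pictures are not rectified: a ray, as slopes to the right and down, at radius r is drawn at 1 + k1 r^2 times it, then the intrinsics apply), "world_from_camera" (4x4, takes a point from camera to world coordinates); the wrist camera has in their place "T_tool_cam" (4x4, takes a point from camera to tool coordinates, whose origin is the TCP and whose axes are the flange's). Camera axes: x right, y down, z forward; pixel columns grow to the right and rows downward; lengths in m; the calibration is good to about 2 mm. A picture is of the moment at which its call begins: read the wrist's pose just before it. camera_params takes no time and is no camera call.
- close_job(): hands the job in, once; it reports no verdict.
The state is a dict: "time": time; "joints": joint angles; "dq": joint speeds; "joint_torque": joint torques, N m; "tool_pos": TCP position; "ee_rot": TCP orientation; "wrist_force": force on the tool from outside, world axes, zero at the start; "wrist_torque": the same for the moment, N m; "gripper_width": finger opening in m.
Only numpy, scipy, OpenCV 4.12 (cv2) and the standard library are available. Lean on these libraries where they do the work, as an engineer would, in place of code of your own. Each camera call takes 0.05 s, during which the arm holds its last target.

## Task

Pick up the small door piece with the brass hinge leaf and bring its knuckle into the gap between the two brass knuckles on the jamb block, hinge open flat and door piece level, so that the three knuckle holes line up for the pin. Work gently: nothing may strike or press on the jamb block or its leaf with more than 15 N, and leave everything else on the bench where it is. Finish while holding the door piece still in that position, in the air and not leaning on the jamb, so that a pupil can push the pin in.

Things in the scene. Friction and masses are not known exactly. Their poses are not given: they have to be found in the camera images.
- door_leaf_centre (a point): Loose door piece to move, 0.21-0.33 kg: white-painted wood block 50 (x) by 100 (y) by 30 mm high, flat, brass leaf on top (4 mm plate, top 19 mm above this point), one brass knuckle beyond its +y end. Point: half-way up the wood, 15 mm above its underside, near balance; wood reaches 45 mm to +y, 55 to -y. x: along the pin axis, across the 50 mm width (best grip); y: to the knuckle; z up.
- door_leaf_knuckle (a point): Centre of the door piece's knuckle, on its hole's axis: a brass tube along x, 26 mm long, 22 mm outside, 10 mm hole. It lies 61 mm in +y and 17 mm in z from door_leaf_centre (32 mm above the underside of the wood). Same axes as door_leaf_centre.
- jamb_axis (a point): Fixed: where the door piece's knuckle centre belongs, on the jamb's pin axis midway between its 2 brass knuckles, 87 mm above the bench. x along the pin axis, z up; block on the +y side (face at y = 16 mm), door piece on the -y side, entering from above or -y, its axes parallel to these. Knuckles: 22 mm diameter, 10 mm hole, at x = 18 to 40 and -40 to -18 mm (36 mm gap).
- jamb: The fixed jamb unit; origin on the bench 87 mm below jamb_axis, same axes. White-painted wooden block 100 mm (x) by 60 mm (y, +16 to +76 mm), top 85 mm above the bench with the brass leaf on it (top 89 mm, knuckles to 98 mm), on a plywood base 160 mm (x) by 110 mm (y, +5 to +115 mm), 14 mm thick.
- wide_leaf_centre (a point): Look-alike door piece to be left alone: brown wood, dark steel leaf, its knuckle 44 mm long, too long for the gap. Otherwise same sizes and axes, point half-way up the wood. It and the brass-leaf piece may lie in either of two places, one nearer to the robot, one farther.
- hinge_pin: Steel pin, 6 mm diameter, 105 mm long with a 12 mm head, standing in a fixed wooden stand of 60 by 60 by 40 mm; origin at its foot, 10 mm above the bench. Not to be touched.
- glue: White glue bottle, 56 mm diameter, 150 mm high; origin under it. Bystander.
- screw_cup: Blue plastic cup, 70 mm at the rim, 60 mm high; origin under it. Bystander.
- screwdriver: Screwdriver with green handle lying on the bench. Bystander.
- mallet: Hammer with pale wooden handle lying on the bench. Bystander.
- try_square: Carpenter's square, dark wooden stock 120 mm with a 160 mm steel blade, lying flat. Bystander.
- wood_offcut: Brown offcut of wood 70 by 120 by 30 mm lying flat. Bystander.
Things that resemble listed ones, but are neither listed nor needed, are in the scene too. What is shaped like the part that bears door_leaf_centre but purple is not meant.

How it is judged:
On the way:
1. the brass-leaf door piece has been picked up, at least 20 mm clear of the bench (height (world z) of door_leaf_centre above 0.035 m and contact force between the fingers and door_leaf above 1 N), for 0.1 s.
At the end, for the whole second after the job is handed in: Held still in the air by the fingers; knuckle within 5 mm of the gap's middle along the pin axis, hole axes within 3 mm fore-and-aft and up-and-down and 0.08 rad; door piece level within 0.1 rad; under 1.5 N on the jamb; under 20 mm/s (x of door_leaf_knuckle in the frame of jamb_axis between -0.005 and 0.005 m and y of door_leaf_knuckle in the frame of jamb_axis between -0.003 and 0.003 m and z of door_leaf_knuckle in the frame of jamb_axis between -0.003 and 0.003 m and angle between the x axis of door_leaf_knuckle and the x axis of jamb_axis, either way round below 0.08 rad and angle between door_leaf_knuckle's own z axis and vertical below 0.1 rad and height (world z) of door_leaf_centre above 0.055 m and contact force between the fingers and door_leaf above 1 N and contact force between door_leaf and jamb below 1.5 N and linear speed of door_leaf below 0.02 m/s); the arm keeps its last pose, push and grip.
It fails at once if the jamb unit is struck or pressed with more than 15 N (contact force between jamb and anything else above 15 N).
It fails at once if the steel-leaf look-alike is moved by more than 15 mm (distance of wide_leaf_centre from where it was at the start of the episode above 0.015 m).
It fails at once if any other thing on the bench is moved by more than 15 mm (distance of any of hinge_pin, glue, screw_cup, screwdriver, mallet, try_square, wood_offcut from where it was at the start of the episode above 0.015 m).
It also fails if it takes over 38 s, if anything falls off the work surface, if the arm or the gripper's body presses on something with over 40 N, if the wrist force passes 120 N, or if a joint passes its speed limit or range.

## Working session

There is one attempt and no reset: what is moved stays moved. The work goes in short steps, Python scripts to look and compute and a tool call to move; the robot and the scene stay as the last step left them, time stands still between calls to the robot, and variables do not carry over. Pictures are saved under pics/ and viewed, and the job is handed in when it is done.

Besides the shell and the picture viewer there is one more tool, called after "Request:" in YAML: its name, and indented under it one key for each argument. carry_out: Moves the arm, as the interface text tells. Its arguments: {"type":"object","properties":{"moves":{"type":"array"}},"required":["moves"]}

```bash
mkdir -p pics; ls; python3 - <<'E'
from bench import monitor,cams
import cv2,numpy as np
s=monitor.sense();print({k:np.round(v,4).tolist() for k,v in s.items()})
for n in ["scene","side","wrist"]:
    im=cams.grab_frame(n);cv2.imwrite(f"pics/{n}0.png",im[:,:,::-1])
    p=cams.camera_params(n);print(n,{k:np.round(v,4).tolist() for k,v in p.items()})
E
```

```text
pics
{'time': 0.0, 'joints': [-0.1081, 0.4778, 0.0224, 1.5564, -0.0115, 1.1093, -0.0831], 'dq': [0.0006, -0.0002, 0.0014, -0.0012, 0.0015, 0.0002, 0.0016], 'joint_torque': [-0.0013, -58.2852, 1.5339, -27.2607, -0.0543, 0.0169, 0.0002], 'tool_pos': [0.6744, -0.0, 0.2387], 'ee_rot': [0.7071, 0.7071, -0.0007, -0.0006], 'wrist_force': [-0.6079, 0.0765, -0.2195], 'wrist_torque': [0.0205, 0.0348, -0.0173], 'gripper_width': 0.0882}
scene {'intrinsics': [[462.648, 0.0, 258.3854], [0.0, 462.648, 193.4236], [0.0, 0.0, 1.0]], 'k1': -0.0528, 'world_from_camera': [[0.2611, 0.6899, -0.6752, 1.7144], [0.9653, -0.1837, 0.1856, -0.3242], [0.004, -0.7002, -0.7139, 1.2743], [0.0, 0.0, 0.0, 1.0]]}
side {'intrinsics': [[355.7582, 0.0, 253.3704], [0.0, 355.7582, 192.1022], [0.0, 0.0, 1.0]], 'k1': 0.0236, 'world_from_camera': [[0.8927, -0.2081, 0.3998, 0.1903], [-0.4507, -0.4062, 0.7949, -0.8223], [-0.003, -0.8898, -0.4564, 0.5526], [0.0, 0.0, 0.0, 1.0]]}
wrist {'intrinsics': [[306.0706, 0.0, 253.721], [0.0, 306.0706, 195.8857], [0.0, 0.0, 1.0]], 'k1': -0.0673, 'T_tool_cam': [[0.0006, -0.9646, -0.2638, 0.0727], [1.0, 0.0002, 0.0013, 0.0004], [-0.0012, -0.2638, 0.9646, -0.1459], [0.0, 0.0, 0.0, 1.0]]}
```

View pics/scene0.png

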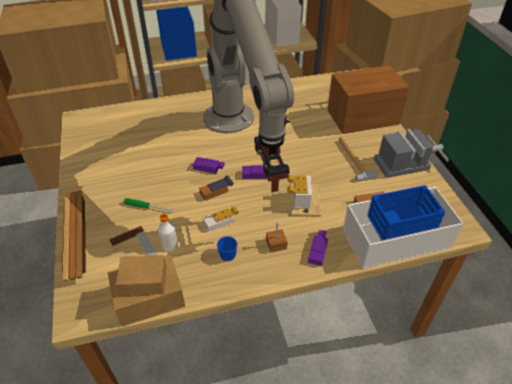

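View pics/side0.png

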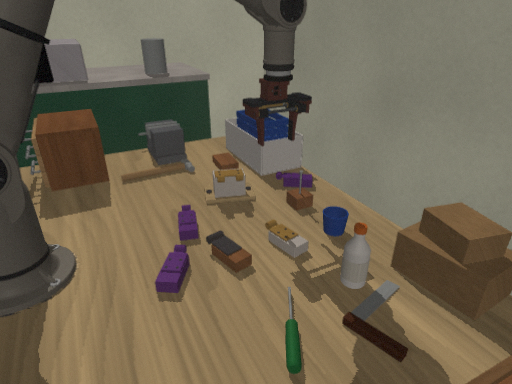

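View pics/wrist0.png

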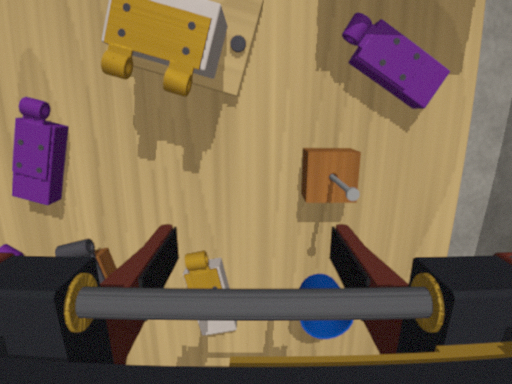

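The scene view shows the white piece with a brass leaf at (221,217) and the brown piece with a steel leaf at (215,187). Purple decoys are at (208,165), (255,172) and (318,247), and the jamb is at (301,192). The brass-leaf, white-wood piece fits the description. In the side view it is at (288,238). I'll confirm this in an enlarged crop.

```bash
python3 - <<'E'
import cv2,numpy as np
def crop(n,x,y,w,h,k):
    im=cv2.imread(f"pics/{n}0.png")[y:y+h,x:x+w];return cv2.resize(im,None,fx=k,fy=k,interpolation=cv2.INTER_CUBIC)
a=crop("side",255,210,66,50,6); b=crop("scene",190,195,66,50,6); c=crop("side",195,155,66,50,6); d=crop("scene",275,165,66,50,6)
cv2.imwrite("pics/crop1.png",np.vstack([np.hstack([a,b]),np.hstack([c,d])])[:600,:800])
cv2.imwrite("pics/crop2.png",crop("wrist",90,0,180,130,4))
E
```

```text
(no output)
```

View pics/crop1.png

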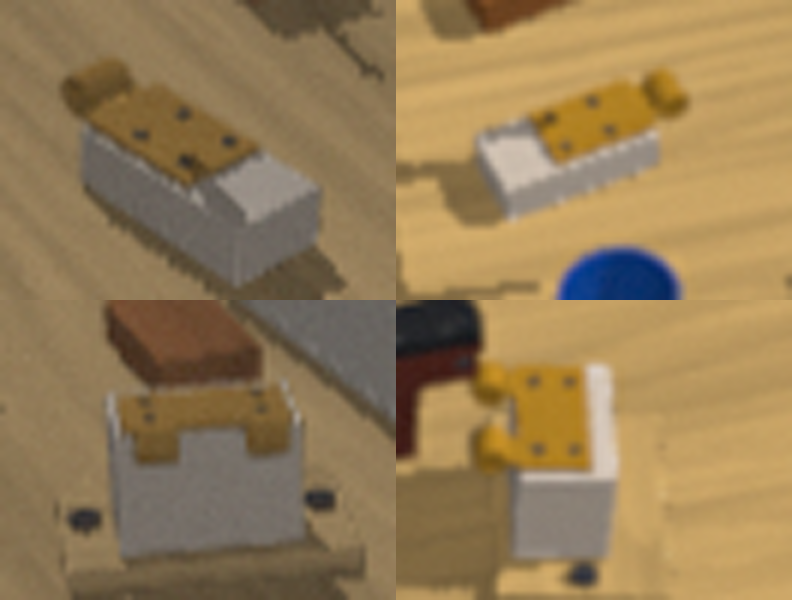

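View pics/crop2.png

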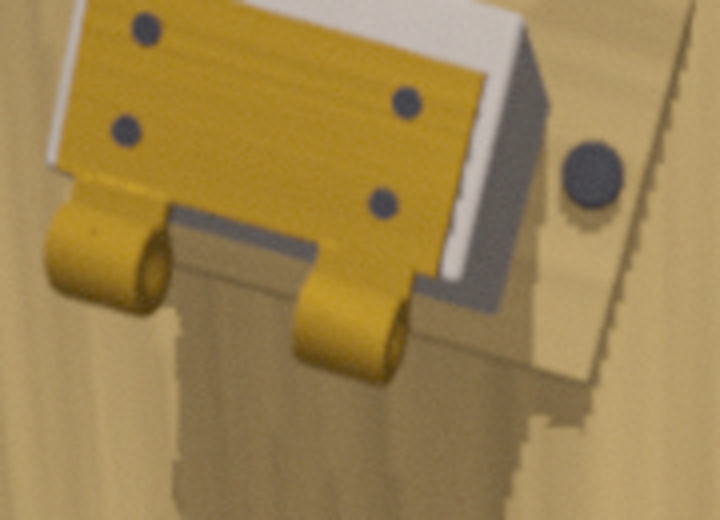

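```bash
cat > h.py <<'E'
import numpy as np,cv2
from scipy.spatial.transform import Rotation as R
from bench import monitor,cams
def T_tool(s):
    T=np.eye(4);T[:3,:3]=R.from_quat(s['ee_rot']).as_matrix();T[:3,3]=s['tool_pos'];return T
def cam(n,Tt=None):
    p=cams.camera_params(n);K=np.array(p['intrinsics']);k=float(p['k1'])
    W=np.array(p['world_from_camera']) if n!='wrist' else Tt@np.array(p['T_tool_cam'])
    return K,k,W
def ray(c,uv):
    K,k,W=c
    n=cv2.undistortPoints(np.array([[uv]],float),K,np.array([k,0,0,0.]),None,None)[0,0]
    d=W[:3,:3]@np.array([n[0],n[1],1]);return W[:3,3],d/np.linalg.norm(d)
def plane(c,uv,z):
    o,d=ray(c,uv);return o+d*(z-o[2])/d[2]
def proj(c,P):
    K,k,W=c;Q=np.linalg.inv(W)@np.array([*P,1.])
    return cv2.projectPoints(Q[:3].reshape(1,3),np.zeros(3),np.zeros(3),K,np.array([k,0,0,0.]))[0][0,0]
def tri(rs):
    A=np.zeros((3,3));b=np.zeros(3)
    for o,d in rs:
        M=np.eye(3)-np.outer(d,d);A+=M;b+=M@o
    P=np.linalg.solve(A,b);return P,[np.linalg.norm((np.eye(3)-np.outer(d,d))@(P-o)) for o,d in rs]
def shot(name,n='wrist'):
    s=monitor.sense();im=cams.grab_frame(n)[:,:,::-1].copy();cv2.imwrite(f'pics/{name}.png',im)
    np.save(f'pics/{name}.npy',T_tool(s));return s,im
E
python3 - <<'E'
from h import *
s=monitor.sense();w=cam('wrist',T_tool(s));c=cam('scene');d=cam('side')
print("wrist cam",w[2][:3,3])
# door: wood top corners z=.030; scene crop scale6 off (190,195), side off (255,210)
S=lambda x,y:(190+(x-396)/6-.4,195+y/6-.4); D=lambda x,y:(255+x/6-.4,210+y/6-.4)
for nm,p in dict(bk_l=S(476,135),fr_l=S(510,190),fr_r=S(660,135)).items(): print('scene',nm,plane(c,p,.030).round(4))
print('scene underside near', plane(c,S(512,218),0).round(4), plane(c,S(660,163),0).round(4))
for nm,p in dict(a=D(84,130),b=D(237,225),c=D(320,187)).items(): print('side',nm,plane(d,p,.030).round(4))
print('side under',plane(d,D(237,287),0).round(4),plane(d,D(84,187),0).round(4))
# jamb wrist : block top corners, leaf front edge
J=lambda x,y:(90+x/4-.4,y/4-.4)
for nm,p in dict(fl=J(50,163),fr=J(455,280),br=J(520,15)).items(): print('jamb top',nm,plane(w,p,.085).round(4))
for nm,p in dict(kl=J(108,258),kr=J(352,325)).items(): print('knuckle top',nm,plane(w,p,.098).round(4))
E
```

```text
wrist cam [0.67514977 0.07271411 0.3848395 ]
scene bk_l [ 0.6012 -0.2241  0.03  ]
scene fr_l [ 0.6488 -0.2125  0.03  ]
scene fr_r [ 0.6295 -0.1177  0.03  ]
scene underside near [ 0.6449 -0.2128  0.    ] [ 0.6254 -0.1178  0.    ]
side a [ 0.5816 -0.1333  0.03  ]
side b [ 0.6035 -0.2237  0.03  ]
side c [ 0.6494 -0.2167  0.03  ]
side under [ 0.6036 -0.2261  0.    ] [ 0.5817 -0.1341  0.    ]
jamb top fl [0.5354 0.1392 0.085 ]
jamb top fr [0.6285 0.1116 0.085 ]
jamb top br [0.6447 0.168  0.085 ]
knuckle top kl [0.5529 0.1159 0.098 ]
knuckle top kr [0.6072 0.1006 0.098 ]
```

```bash
python3 - <<'E'
from h import *
c=cam('scene');d=cam('side')
print('glue base',plane(c,(169,248),0),plane(d,(355,283),0)); print('cup base',plane(c,(227,256),0),plane(d,(335,229),0))
print('pin stand',plane(c,(277,240),.04),'steel piece',plane(c,(216,187),.03),'steel side',plane(d,(230,250),.03))
E
```

```text
glue base [ 0.68501546 -0.36120541  0.        ] [ 0.67593398 -0.36715906  0.        ]
cup base [ 0.77001012 -0.17434465  0.        ] [ 0.77663117 -0.16870541  0.        ]
pin stand [ 7.77623974e-01 -9.78541244e-05  4.00000000e-02] steel piece [ 0.46265679 -0.14819119  0.03      ] steel side [ 0.45760947 -0.16268004  0.03      ]
```

Request:
carry_out:
  moves:
    - [[-1.0,-2.5,-1.2,0,0,0.03,0],[-2.0,-5.0,-2.4,0,0,0.07,0],[-3.0,-7.5,-3.6,0,0,0.1,0],[-4.0,-10.0,-4.8,0,0,0.14,0],[-5.0,-13.0,-6.0,0,0,0.17,0],[-5.6,-15.0,-7.2,0,0,0.2,0],[-6.0,-16.3,-8.0,0,0,0.2,0],[-6.0,-16.3,-8.0,0,0,0.2,0]]

```text
time: 0.82
tool_pos: [0.6121, -0.1668, 0.1569]
ee_rot: [0.635, 0.772, -0.002, -0.002]
wrist_force: [-0.3, 0.8, 0.3]
gripper_width: 0.0878
```

```bash
python3 - <<'E'
from h import *
s,im=shot('w1');print(s['tool_pos'],R.from_quat(s['ee_rot']).as_rotvec())
cv2.imwrite('pics/w1b.png',cv2.resize(im[60:384,100:500],None,fx=2,fy=2*600/648/1.0)[:600])
E
```

```text
[ 0.61209295 -0.16677021  0.1569185 ] [-1.9937699  -2.42368343  0.00709842]
```

View pics/w1.png

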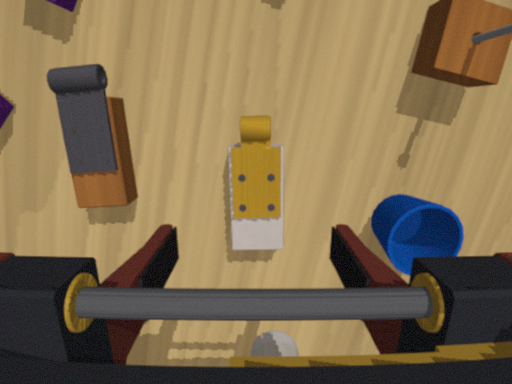

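The wrist view shows the brass-leaf piece upright in the picture, with its knuckle at (255,128), wood spanning columns 230–283 and rows 146–249, and clear floor on both sides for the fingers. Next I'll measure it with masks.

```bash
python3 - <<'E'
from h import *
im=cv2.imread('pics/w1.png');T=np.load('pics/w1.npy');w=cam('wrist',T)
hsv=cv2.cvtColor(im,cv2.COLOR_BGR2HSV)
br=cv2.inRange(hsv,(15,170,60),(35,255,255));br[:100]=0;br[240:]=0
n,l,st,ce=cv2.connectedComponentsWithStats(br);i=1+np.argmax(st[1:,4]);print(st[i],ce[i])
m=(l==i).astype(np.uint8)
for v in (118,122,127,132,150,160,180,200,215):
    x=np.where(m[v])[0];
    if len(x):print(v,x.min(),x.max()+1)
wh=cv2.inRange(hsv,(0,0,110),(179,60,255));wh[:130]=0;wh[262:]=0;wh[:,:220]=0;wh[:,295:]=0
for v in range(222,250,4):
    x=np.where(wh[v])[0];print('w',v,x.min() if len(x) else 0,x.max()+1 if len(x) else 0)
for u in (240,255,270):
    y=np.where(wh[:,u])[0];print('col',u,y.min(),y.max()+1)
k=np.where(m[:136])
cv2.imwrite('pics/w1c.png',cv2.resize(im[105:260,215:300],None,fx=4,fy=3.8,interpolation=cv2.INTER_CUBIC))
E
```

```text
[ 232  116   48  101 3914] [255.83929484 169.40700051]
118 241 270
122 241 271
127 241 271
132 241 270
150 232 280
160 232 280
180 233 280
200 234 280
215 234 280
w 222 231 283
w 226 231 283
w 230 231 283
w 234 231 283
w 238 231 283
w 242 232 283
w 246 232 283
col 240 219 250
col 255 219 250
col 270 218 250
```

View pics/w1c.png

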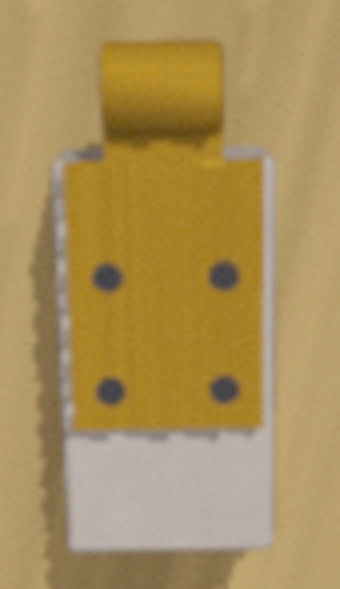

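```bash
python3 - <<'E'
from h import *
T=np.load('pics/w1.npy');w=cam('wrist',T)
bl,br,tl,tr=[plane(w,p,.03) for p in [(231.3,249),(282.4,249),(229.2,144.6),(282.8,144.2)]]
print(bl,br,tl,tr);print('sizes',np.linalg.norm(bl-br),np.linalg.norm(tl-tr),np.linalg.norm(tl-bl),np.linalg.norm(tr-br))
f=(tl+tr)/2-(bl+br)/2;y=f/np.linalg.norm(f);yaw=np.arctan2(-y[0],y[1]);print('yaw',yaw)
c=(bl+br+tl+tr)/4-.005*y;print('centre',c)
# brass plate corners z=.034
for p in [(232,146),(280,146),(234,218),(280,218)]:print(plane(w,p,.034))
kn=[plane(w,p,.038) for p in [(241,125),(270.5,125)]];print('kn',kn,np.linalg.norm(kn[0]-kn[1]))
x=(br-bl)+(tr-tl);print('yaw x',np.arctan2(x[1],x[0]))
M=R.from_quat(monitor.sense()['ee_rot']).as_matrix();print('tool x yaw',np.arctan2(-M[0,0],M[1,0]),M[:,2]); 
E
```

```text
[ 0.6015982  -0.22561126  0.03      ] [ 0.65035514 -0.21590944  0.03      ] [ 0.5822191  -0.12678826  0.03      ] [ 0.62871021 -0.11723637  0.03      ]
sizes 0.04971282131823688 0.047462217039700834 0.10070518557552101 0.1010191920210563
yaw 0.20480817394225748
centre [ 0.61673756 -0.17628183  0.03      ]
[ 0.58508631 -0.12705286  0.034     ]
[ 0.62621798 -0.11891914  0.034     ]
[ 0.59857668 -0.1921921   0.034     ]
[ 0.64052253 -0.18386155  0.034     ]
kn [array([ 0.58964895, -0.10766249,  0.038     ]), array([ 0.6141482, -0.1028243,  0.038    ])] 0.0249724117287515
yaw x 0.19945512884473895
tool x yaw 0.19651994066013712 [-3.23785401e-03 -1.58584839e-04 -9.99994746e-01]
```

Request:
carry_out:
  moves:
    - [[0.2,0,-2.5,0,0,0,0],[0.25,0,-5.0,0,0,0.005,0],[0.25,0,-7.5,0,0,0.005,0],[0.25,0,-9.5,0,0,0.005,0],[0.25,0,-11.5,0,0,0.005,0],[0.25,0,-12.7,0,0,0.005,0],[0.25,0,-13.4,0,0,0.005,0],[0.25,0,-13.4,0,0,0.005,0]]

```text
time: 1.53
tool_pos: [0.6163, -0.1624, 0.0232]
ee_rot: [0.632, 0.775, -0.001, -0.002]
wrist_force: [0.0, -0.1, 0.4]
gripper_width: 0.0873
```

```bash
python3 - <<'E'
from h import *
s,im=shot('w2');print(s['tool_pos'])
E
```

```text
[ 0.61625874 -0.1623575   0.02315128]
```

View pics/w2.png

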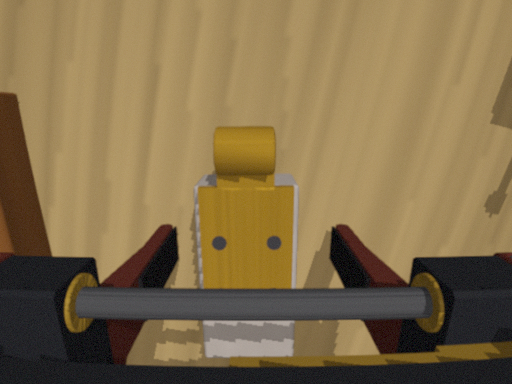

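Request:
carry_out:
  moves:
    - [[-0.15,-0.4,0,0,0,0,0],[-0.15,-0.4,0,0,0,0,0],[-0.15,-0.4,0,0,0,0,0.2],[-0.15,-0.4,0,0,0,0,1],[-0.15,-0.4,0,0,0,0,1],[-0.15,-0.4,0,0,0,0,1],[-0.15,-0.4,0,0,0,0,1],[-0.15,-0.4,0,0,0,0,1]]

```text
time: 2.25
tool_pos: [0.6151, -0.1669, 0.0242]
ee_rot: [0.632, 0.775, -0.001, -0.001]
wrist_force: [-2.8, -0.9, 2.1]
gripper_width: 0.0511
```

Request:
carry_out:
  moves:
    - [[0,0,0.5,0,0,0,1],[0,0,1.5,0,0,0,1],[0,0,3.0,0,0,0,1],[0,0.0,5.0,0,0,0,1],[0,0,7.0,0,0,0,1],[0,0,8.3,0,0,0,1],[0,0,9.0,0,0,0,1],[0,0,9.0,0,0,0,1]]

```text
time: 2.92
tool_pos: [0.6161, -0.1672, 0.1162]
ee_rot: [0.632, 0.775, -0.0, -0.0]
wrist_force: [0.3, 0.5, -3.3]
gripper_width: 0.0495
```

Request:
carry_out:
  moves:
    - [[-0.5,1.0,0,0,0,-0.05,1],[-1.5,3.5,0,0,0,-0.12,1],[-2.5,6.0,0,0,0,-0.2,1],[-3.5,8.5,0,0,0,-0.28,1],[-4.5,11.0,0,0,0,-0.36,1],[-5.5,13.5,0,0,0,-0.43,1],[-6.5,15.5,0,0,0,-0.48,1],[-6.8,16.5,0,0,0,-0.48,1]]

```text
time: 3.58
tool_pos: [0.5457, 0.0012, 0.1149]
ee_rot: [0.797, 0.603, -0.001, -0.002]
wrist_force: [-0.5, 0.3, -2.7]
gripper_width: 0.0496
```

```bash
python3 - <<'E'
from h import *
s,im=shot('w3');print(s['tool_pos'],s['wrist_force'],s['gripper_width']);M=T_tool(s);print(M.round(4))
E
```

```text
[0.54567132 0.00115817 0.11493857] [-0.50255955  0.26884208 -2.70202647] 0.04963094804354134
[[ 2.720e-01  9.623e-01 -4.000e-03  5.457e-01]
 [ 9.623e-01 -2.720e-01  1.000e-03  1.200e-03]
 [-2.000e-04 -4.100e-03 -1.000e+00  1.149e-01]
 [ 0.000e+00  0.000e+00  0.000e+00  1.000e+00]]
```

View pics/w3.png

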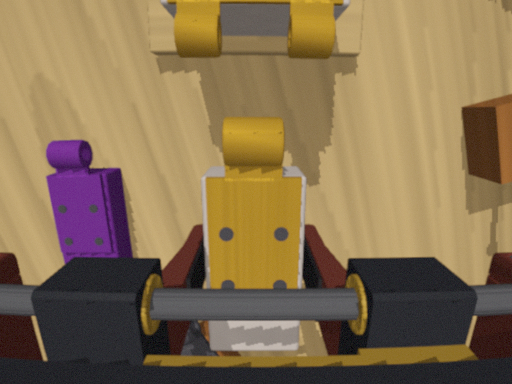

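The wrist view shows the held door knuckle at columns 223–284, rows 118–168, square in the jaws. The two jamb knuckles are at columns 176–222 and 289–335, rows up to 57. The door is roughly aligned, so now I'll measure precisely.

```bash
cat > meas.py <<'E'
from h import *
def brass(im):
    hsv=cv2.cvtColor(im,cv2.COLOR_BGR2HSV)
    return cv2.inRange(hsv,(15,175,50),(35,255,255))
E
python3 - <<'E'
from meas import *
im=cv2.imread('pics/w3.png');b=brass(im)
for v in list(range(6,60,4))+list(range(116,172,4)):
    x=np.where(b[v,150:360])[0]+150
    if len(x):
        sp=np.where(np.diff(x)>3)[0];segs=np.split(x,sp+1);print(v,[(s[0],s[-1]+1) for s in segs if len(s)>3])
for u in (185,190,200,210,215,230,240,255,270,280,295,305,315,325,330):
    y=np.where(b[:175,u])[0];sp=np.where(np.diff(y)>3)[0];print(u,[(s[0],s[-1]+1) for s in np.split(y,sp+1) if len(s)>3])
cv2.imwrite('pics/w3c.png',cv2.resize(im[0:180,150:350],None,fx=4,fy=3.3,interpolation=cv2.INTER_CUBIC))
E
```

```text
6 [(np.int64(177), np.int64(220)), (np.int64(291), np.int64(333))]
10 [(np.int64(178), np.int64(220)), (np.int64(291), np.int64(332))]
14 [(np.int64(177), np.int64(220)), (np.int64(290), np.int64(332))]
18 [(np.int64(175), np.int64(220)), (np.int64(291), np.int64(334))]
22 [(np.int64(175), np.int64(220)), (np.int64(290), np.int64(335))]
26 [(np.int64(175), np.int64(220)), (np.int64(290), np.int64(335))]
30 [(np.int64(175), np.int64(221)), (np.int64(290), np.int64(335))]
34 [(np.int64(175), np.int64(221)), (np.int64(289), np.int64(335))]
38 [(np.int64(176), np.int64(221)), (np.int64(288), np.int64(334))]
42 [(np.int64(176), np.int64(221)), (np.int64(288), np.int64(334))]
46 [(np.int64(177), np.int64(221)), (np.int64(288), np.int64(333))]
50 [(np.int64(178), np.int64(220)), (np.int64(289), np.int64(332))]
54 [(np.int64(179), np.int64(220)), (np.int64(289), np.int64(331))]
58 []
120 [(np.int64(224), np.int64(282))]
124 [(np.int64(223), np.int64(283))]
128 [(np.int64(223), np.int64(284))]
132 [(np.int64(223), np.int64(284))]
136 [(np.int64(223), np.int64(284))]
140 [(np.int64(223), np.int64(284))]
144 [(np.int64(223), np.int64(284))]
148 [(np.int64(223), np.int64(284))]
152 [(np.int64(224), np.int64(283))]
156 [(np.int64(224), np.int64(283))]
160 [(np.int64(225), np.int64(282))]
164 [(np.int64(226), np.int64(281))]
168 [(np.int64(226), np.int64(281))]
185 [(np.int64(0), np.int64(56))]
190 [(np.int64(0), np.int64(57))]
200 [(np.int64(0), np.int64(57))]
210 [(np.int64(0), np.int64(56))]
215 [(np.int64(0), np.int64(57))]
230 [(np.int64(117), np.int64(175))]
240 [(np.int64(117), np.int64(175))]
255 [(np.int64(117), np.int64(175))]
270 [(np.int64(118), np.int64(175))]
280 [(np.int64(118), np.int64(175))]
295 [(np.int64(0), np.int64(57))]
305 [(np.int64(0), np.int64(58))]
315 [(np.int64(0), np.int64(58))]
325 [(np.int64(0), np.int64(58))]
330 [(np.int64(0), np.int64(55))]
```

View pics/w3c.png

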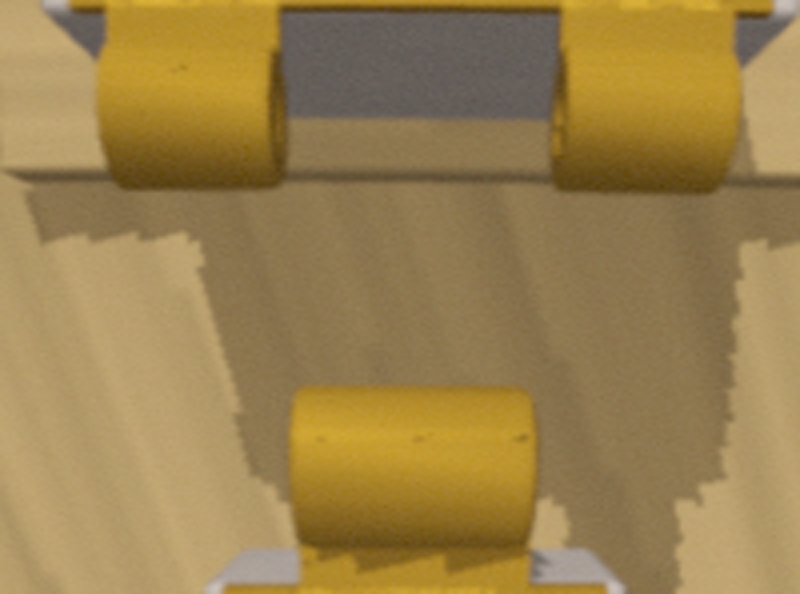

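```bash
cat >> meas.py <<'E'
def axis_y(w,T,uv,z,side,r=.011):
    """tool-x (hinge y') coordinate, relative to TCP, of cylinder axis at height z whose silhouette is at pixel uv; side=+1: silhouette on +y' side"""
    o,d=ray(w,uv);ex=T[:3,0].copy();ex[2]=0;ex/=np.linalg.norm(ex)
    oy,oz=(o-T[:3,3])@ex,o[2];dy,dz=d@ex,d[2];n=np.hypot(dy,dz);dy/=n;dz/=n
    t=(z-oz)/dz; y=oy+dy*t           # ray at height z
    return y - side*r/abs(dz)
E
python3 - <<'E'
from meas import *
T=np.load('pics/w3.npy');w=cam('wrist',T);zt=T[2,3]
zk=zt+.0078
print('door kn y rel TCP',axis_y(w,T,(254,117.3),zk,+1))
for uv in [(198,57.0),(312,58.0),(254,57.4)]:print('jamb y rel TCP',axis_y(w,T,uv,.087,-1))
ey=T[:3,1]
def lat(uv,z):return (plane(w,uv,z)-T[:3,3])@np.array([ey[0],ey[1],0])
print('door kn x',lat((223,138),zk+.010),lat((284,138),zk+.010))
print('jamb outer',lat((175,28),.098-.001),lat((335,28),.097),'inner',lat((220,20),.097),lat((290.5,20),.097))
pl,pr=plane(w,(198,57.0),.087),plane(w,(312,58.0),.087);print('jamb yaw',np.arctan2(*(pr-pl)[[1,0]]),'tool y yaw',np.arctan2(ey[1],ey[0]))
# wood top far-edge of door: rel lean
for uv in [(206,170),(302,169)]:print(lat(uv,zt+.0058))
E
```

```text
door kn y rel TCP 0.059840146513526246
jamb y rel TCP 0.1130211161021771
jamb y rel TCP 0.11253192068489257
jamb y rel TCP 0.11265443108488328
door kn x -0.012348706602217012 0.012891632182165033
jamb outer -0.03866378108098704 0.0403489738466085 inner -0.01629197875442032 0.018244344950094343
jamb yaw -0.2834299935440494 tool y yaw -0.27544612517841155
-0.02184919474366794
0.02275042532062837
```

Request:
carry_out:
  moves:
    - [[0.1,0.3,-0.5,0,0,0,1],[0.2,0.6,-1.0,0,0,-0.003,1],[0.3,0.9,-1.6,0,0,-0.005,1],[0.45,1.4,-2.2,0,0,-0.005,1],[0.6,1.9,-2.8,0,0,-0.006,1],[0.7,2.2,-3.3,0,0,-0.006,1],[0.75,2.4,-3.6,0,0,-0.006,1],[0.75,2.4,-3.6,0,0,-0.006,1]]

```text
time: 4.3
tool_pos: [0.5533, 0.0267, 0.0782]
ee_rot: [0.798, 0.603, -0.001, -0.002]
wrist_force: [-0.5, 0.0, -3.3]
gripper_width: 0.0501
```

```bash
cat >> meas.py <<'E'
def report(name):
    s,im=shot(name);b=brass(im)
    print(s['time'],s['tool_pos'].round(4) if hasattr(s['tool_pos'],'round') else s['tool_pos'],np.round(s['wrist_force'],1),s['gripper_width'])
    M=T_tool(s);print(M[:3,:3].round(4).tolist())
    for v in range(0,175,6):
        x=np.where(b[v,120:390])[0]+120
        if len(x):
            sp=np.where(np.diff(x)>2)[0];print(v,[(int(q[0]),int(q[-1]+1)) for q in np.split(x,sp+1) if len(q)>3])
    for u in (180,190,200,210,230,240,255,270,280,300,310,320,330):
        y=np.where(b[:175,u])[0]
        if len(y): sp=np.where(np.diff(y)>2)[0];print('c',u,[(int(q[0]),int(q[-1]+1)) for q in np.split(y,sp+1) if len(q)>3])
    cv2.imwrite(f'pics/{name}c.png',cv2.resize(im[0:190,150:360],None,fx=3.8,fy=3.1,interpolation=cv2.INTER_CUBIC))
E
python3 -c "
from meas import *
report('w4')
s,im=shot('side4','side');cv2.imwrite('pics/side4c.png',cv2.resize(im[130:230,180:300],None,fx=6,fy=6,interpolation=cv2.INTER_CUBIC))"
```

```text
4.3 [0.5533 0.0267 0.0782] [-0.5  0.  -3.3] 0.05011084608887019
[[0.2731, 0.962, -0.0048], [0.962, -0.2731, 0.0015], [0.0001, -0.005, -1.0]]
0 [(143, 172), (184, 325), (333, 365)]
6 [(143, 169), (188, 320), (339, 365)]
12 [(144, 170), (187, 320), (338, 364)]
18 [(144, 177), (180, 325), (334, 364)]
24 [(144, 363)]
30 [(145, 363)]
36 [(145, 363)]
42 [(156, 210), (296, 362)]
48 [(157, 210), (297, 350)]
54 [(157, 210), (297, 350)]
60 [(155, 209), (297, 351)]
66 [(153, 211), (296, 353)]
72 [(153, 212), (295, 353)]
78 [(153, 212), (295, 353)]
84 [(153, 213), (294, 353)]
90 [(154, 213), (294, 352)]
96 [(155, 211), (294, 351)]
102 [(159, 211), (295, 348)]
108 [(307, 324), (331, 342)]
120 [(224, 282)]
126 [(223, 284)]
132 [(223, 284)]
138 [(223, 284)]
144 [(223, 284)]
150 [(223, 283)]
156 [(224, 283)]
162 [(225, 282)]
168 [(226, 282)]
174 [(226, 281)]
c 180 [(18, 107)]
c 190 [(0, 107)]
c 200 [(0, 107)]
c 210 [(0, 42), (64, 104)]
c 230 [(0, 42), (117, 175)]
c 240 [(0, 42), (117, 175)]
c 255 [(0, 42), (117, 175)]
c 270 [(0, 42), (118, 175)]
c 280 [(0, 42), (118, 175)]
c 300 [(0, 108)]
c 310 [(0, 108)]
c 320 [(0, 6), (14, 109)]
c 330 [(20, 108)]
```

View pics/w4c.png

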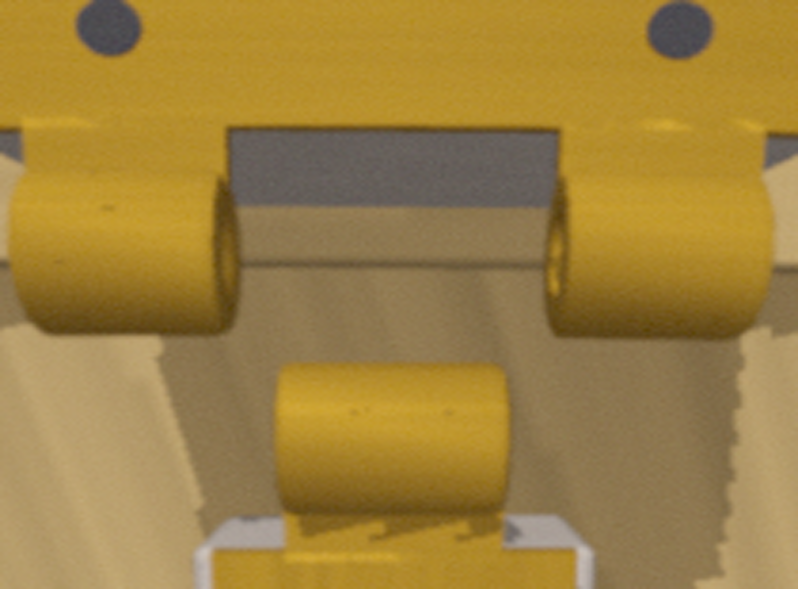

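View pics/side4c.png

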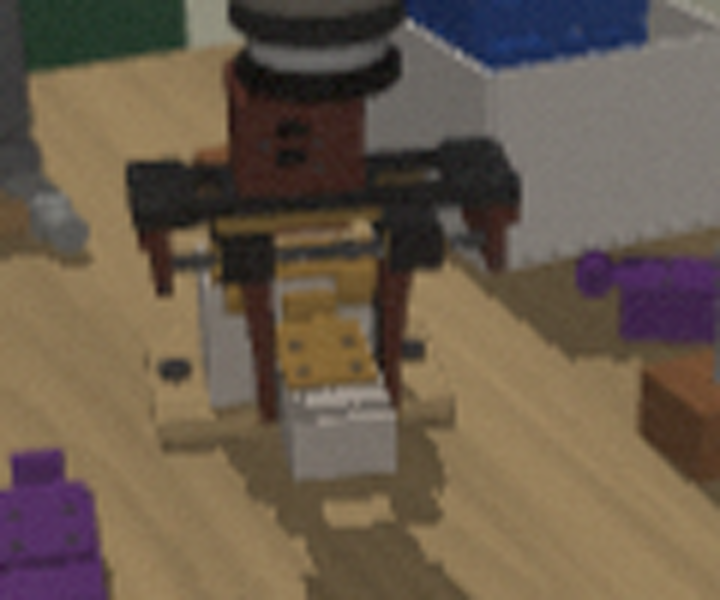

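```bash
python3 - <<'E'
from meas import *
T=np.load('pics/w4.npy');w=cam('wrist',T);zt=T[2,3];zk=zt+.0078;print('zk',zk)
ey=T[:3,1]
def lat(uv,z):return (plane(w,uv,z)-T[:3,3])@np.array([ey[0],ey[1],0])
print('door y',axis_y(w,T,(254,117.4),zk,+1))
print('jamb y',[axis_y(w,T,uv,.087,-1) for uv in [(190,107),(315,108.5)]])
a,b=lat((223,134),zk+.0105),lat((284,134),zk+.0105);print('door x',a,b,b-a,(a+b)/2)
a,b=lat((153,76),.0975),lat((353,76),.0975);print('jamb outer',a,b,b-a,(a+b)/2)
a,b=lat((210,60),.0975),lat((297,60),.0975);print('jamb inner',a,b,b-a,(a+b)/2)
E
```

```text
zk 0.08598408134475377
door y 0.05979620819774293
jamb y [np.float64(0.08631074607622058), np.float64(0.08569642539652081)]
door x -0.01225153044662254 0.012816950997682455 0.025068481444304992 0.0002827102755299576
jamb outer -0.0393491385643861 0.0394180939937833 0.07876723255816939 3.447771469860042e-05
jamb inner -0.016591142894225447 0.017134415940858728 0.03372555883508417 0.00027163652331664047
```

Request:
carry_out:
  moves:
    - [[0.05,0.2,0.1,0,0,0,1],[0.15,0.5,0.1,0,0,0,1],[0.25,0.8,0.1,0,0,0,1],[0.3,1.1,0.1,0,0,0,1],[0.4,1.4,0.1,0,0,0,1],[0.5,1.7,0.1,0,0,0,1],[0.55,1.9,0.1,0,0,0,1],[0.55,1.9,0.1,0,0,0,1]]

```text
time: 5.07
tool_pos: [0.5593, 0.0458, 0.08]
ee_rot: [0.798, 0.603, -0.001, -0.002]
wrist_force: [0.1, 1.0, -3.5]
gripper_width: 0.0496
```

```bash
python3 -c "
from meas import *
report('w5')"
```

```text
5.0667 [0.5593 0.0458 0.08  ] [ 0.1  1.  -3.5] 0.049609923719030835
[[0.2729, 0.962, -0.0035], [0.962, -0.2729, 0.0017], [0.0006, -0.0038, -1.0]]
0 [(144, 170), (187, 320), (336, 363)]
6 [(144, 170), (188, 318), (337, 362)]
12 [(145, 173), (185, 320), (334, 362)]
18 [(145, 362)]
24 [(145, 361)]
30 [(145, 361)]
36 [(146, 361)]
42 [(146, 360)]
48 [(146, 359)]
54 [(147, 174), (186, 321), (329, 359)]
60 [(147, 172), (189, 316), (334, 359)]
66 [(148, 173), (189, 316), (333, 358)]
72 [(148, 324), (326, 358)]
78 [(148, 357)]
84 [(149, 357)]
90 [(149, 356)]
96 [(160, 211), (294, 345)]
102 [(161, 211), (294, 344)]
108 [(160, 211), (294, 345)]
114 [(158, 212), (293, 346)]
120 [(157, 213), (224, 282), (292, 347)]
126 [(156, 213), (223, 284), (291, 348)]
132 [(156, 213), (223, 284), (291, 348)]
138 [(158, 213), (223, 284), (291, 346)]
144 [(159, 213), (223, 284), (292, 345)]
150 [(162, 210), (223, 284), (293, 343)]
156 [(224, 283)]
162 [(225, 282)]
168 [(226, 282)]
174 [(226, 282)]
c 180 [(15, 52), (71, 153)]
c 190 [(0, 153)]
c 200 [(0, 153)]
c 210 [(0, 152)]
c 230 [(0, 92), (117, 175)]
c 240 [(0, 92), (117, 175)]
c 255 [(0, 92), (117, 175)]
c 270 [(0, 92), (117, 175)]
c 280 [(0, 92), (118, 175)]
c 300 [(0, 155)]
c 310 [(0, 154)]
c 320 [(13, 55), (72, 155)]
c 330 [(15, 55), (70, 155)]
```

View pics/w5c.png

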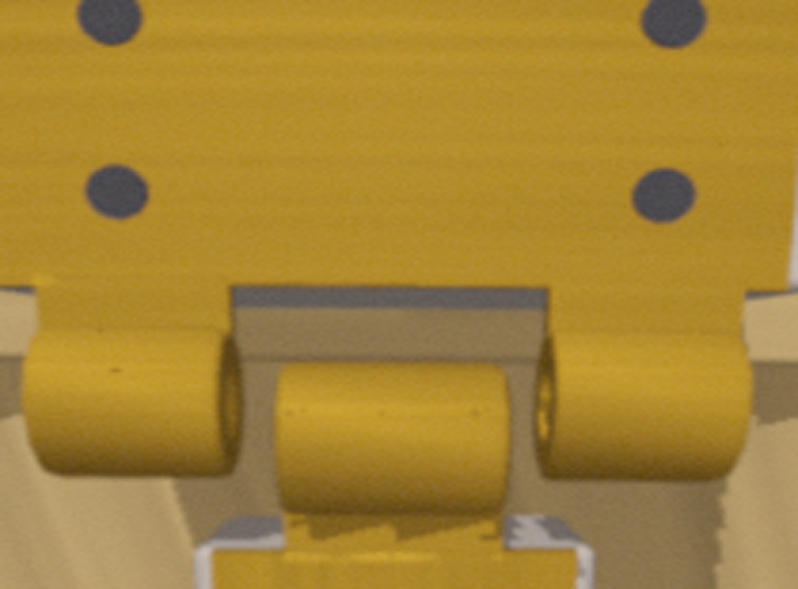

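```bash
python3 - <<'E'
from meas import *
T=np.load('pics/w5.npy');w=cam('wrist',T);zt=T[2,3];zk=zt+.0078;print('zk',zk)
ey=T[:3,1]
def lat(uv,z):return (plane(w,uv,z)-T[:3,3])@np.array([ey[0],ey[1],0])
print('door y',axis_y(w,T,(254,117.4),zk,+1),'lower edge',axis_y(w,T,(254,165.8),zk,-1))
print('jamb y',[axis_y(w,T,uv,.087,-1) for uv in [(190,153.3),(318,155)]])
a,b=lat((223,134),zk+.0105),lat((284,134),zk+.0105);print('door x',a,b,b-a,(a+b)/2)
a,b=lat((156,129),.0975),lat((348,129),.0975);print('jamb outer',a,b,b-a,(a+b)/2)
a,b=lat((211,108),.0975),lat((294,108),.0975);print('jamb inner',a,b,b-a,(a+b)/2)
E
```

```text
zk 0.08783304792011387
door y 0.05979168574914097 lower edge 0.060445101452201874
jamb y [np.float64(0.06600568443642278), np.float64(0.06529100943773887)]
door x -0.012275157142271656 0.012799824881029199 0.025074982023300857 0.00026233386937877124
jamb outer -0.040204036369193744 0.03940032663614877 0.07960436300534252 -0.0004018548665224858
jamb inner -0.017009422433255608 0.016700682933832003 0.033710105367087614 -0.00015436974971180274
```

Request:
carry_out:
  moves:
    - [[0.02,0.1,-0.05,0,0,0,1],[0.04,0.2,-0.07,0,0,0,1],[0.06,0.3,-0.07,0,0,0,1],[0.08,0.4,-0.07,0,0,0,1],[0.1,0.5,-0.07,0,0,0,1],[0.1,0.55,-0.07,0,0,0,1],[0.1,0.55,-0.07,0,0,0,1],[0.1,0.55,-0.07,0,0,0,1]]

```text
time: 5.78
tool_pos: [0.5601, 0.0509, 0.0793]
ee_rot: [0.798, 0.603, -0.001, -0.002]
wrist_force: [-0.1, 0.1, -3.3]
gripper_width: 0.0499
```

```bash
python3 -c "
from meas import *
report('w6')
for n in ('side','scene'): shot(n+'6',n)
im=cv2.imread('pics/side6.png');im2=cv2.imread('pics/scene6.png')
a=cv2.resize(im[160:220,210:276],None,fx=6,fy=6,interpolation=cv2.INTER_CUBIC);b=cv2.resize(im2[160:220,260:326],None,fx=6,fy=6,interpolation=cv2.INTER_CUBIC)
cv2.imwrite('pics/ss6.png',np.hstack([a,b]))"
```

```text
5.7833 [0.5601 0.0509 0.0793] [-0.1  0.1 -3.3] 0.04992443078880753
[[0.2732, 0.9619, -0.0037], [0.9619, -0.2732, 0.0014], [0.0003, -0.0039, -1.0]]
0 [(145, 364)]
6 [(145, 365)]
12 [(145, 172), (188, 322), (336, 364)]
18 [(145, 171), (189, 320), (338, 364)]
24 [(146, 174), (187, 321), (336, 363)]
30 [(146, 363)]
36 [(146, 363)]
42 [(147, 362)]
48 [(147, 361)]
54 [(147, 361)]
60 [(148, 360)]
66 [(148, 177), (187, 324), (328, 360)]
72 [(149, 173), (191, 317), (334, 360)]
78 [(149, 174), (190, 317), (334, 359)]
84 [(149, 323), (328, 359)]
90 [(149, 358)]
96 [(150, 358)]
102 [(150, 357)]
108 [(162, 212), (296, 346)]
114 [(162, 212), (295, 345)]
120 [(161, 212), (224, 282), (295, 345)]
126 [(159, 213), (223, 284), (294, 347)]
132 [(158, 214), (223, 284), (293, 348)]
138 [(158, 215), (223, 284), (292, 348)]
144 [(158, 215), (222, 284), (292, 348)]
150 [(159, 215), (223, 284), (292, 347)]
156 [(161, 214), (224, 283), (293, 346)]
162 [(164, 212), (225, 282), (295, 343)]
168 [(225, 282)]
174 [(226, 282)]
c 180 [(0, 7), (28, 65), (84, 164)]
c 190 [(0, 72), (77, 164)]
c 200 [(0, 165)]
c 210 [(0, 164)]
c 230 [(0, 104), (118, 175)]
c 240 [(0, 103), (117, 175)]
c 255 [(0, 104), (117, 175)]
c 270 [(0, 104), (117, 175)]
c 280 [(0, 104), (118, 175)]
c 300 [(0, 166)]
c 310 [(0, 166)]
c 320 [(0, 15), (24, 68), (83, 166)]
c 330 [(0, 9), (29, 67), (83, 166)]
```

View pics/w6c.png

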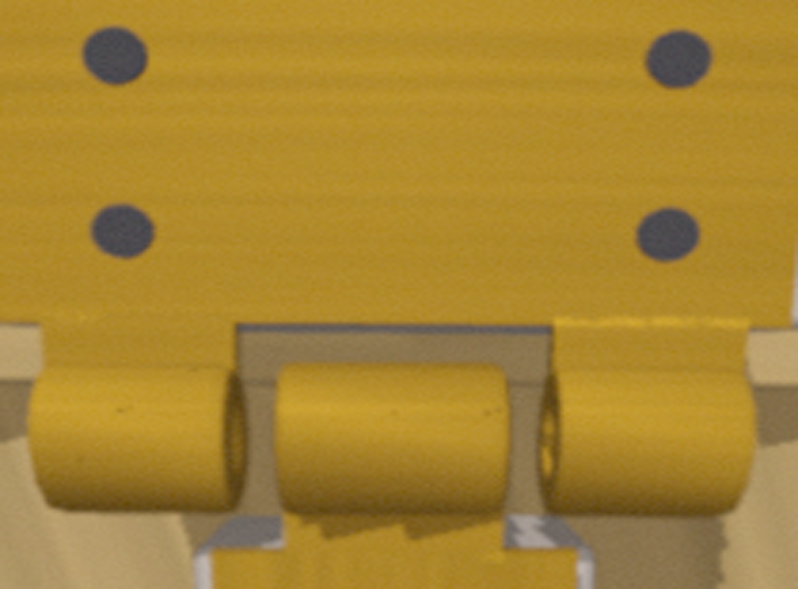

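View pics/ss6.png

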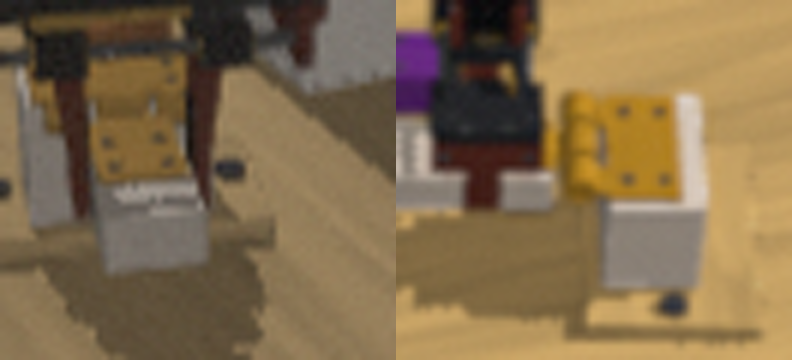

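```bash
python3 - <<'E'
from meas import *
T=np.load('pics/w6.npy');ex,ey=T[:3,0].copy(),T[:3,1].copy();ex[2]=ey[2]=0
c=T[:3,3]-.001*ex;d=cam('side');s=cam('scene')
for x in(-.025,.025):
  for y,z in((-.055,.055),(-.055,.085),(.045,.085)):
    P=c+x*ey+y*ex;P[2]=z;u=proj(d,P);P[2]+=.003;u2=proj(d,P);P[2]-=.003;v=proj(s,P)
    print(x,y,z,'side crop',((u-[210,160]+.4)*6).round(),'+3mm',((u2-u)*6).round(1),'scene crop',((v-[260,160]+.4)*6+[396,0]).round())
w=cam('wrist',T);zk=T[2,3]+.0078;print('zk',zk)
print('door y',axis_y(w,T,(254,117.2),zk,+1),axis_y(w,T,(254,165.8),zk,-1),'jamb y',[axis_y(w,T,uv,.087,-1) for uv in [(190,164.7),(318,166)]])
E
```

```text
-0.025 -0.055 0.055 side crop [103. 276.] +3mm [-0.2 -5.5] scene crop [389. 155.]
-0.025 -0.055 0.085 side crop [101. 220.] +3mm [-0.2 -5.7] scene crop [389. 121.]
-0.025 0.045 0.085 side crop [ 77. 130.] +3mm [-0.3 -5.3] scene crop [551. 123.]
0.025 -0.055 0.055 side crop [207. 266.] +3mm [-0.1 -5.5] scene crop [388. 212.]
0.025 -0.055 0.085 side crop [206. 210.] +3mm [-0.1 -5.6] scene crop [388. 178.]
0.025 0.045 0.085 side crop [174. 122.] +3mm [-0.1 -5.3] scene crop [553. 180.]
zk 0.08708753865992595
door y 0.05988053807950066 0.060451291328590034 jamb y [np.float64(0.06094871615926683), np.float64(0.060416121946393356)]
```

```bash
python3 -c "
import cv2
im2=cv2.imread('pics/scene6.png');cv2.imwrite('pics/ss6b.png',cv2.resize(im2[168:204,278:318],None,fx=16,fy=16,interpolation=cv2.INTER_CUBIC))
from meas import *
s=monitor.sense();print(s['wrist_force'],s['wrist_torque'],s['dq'])"
```

```text
[-0.73549561 -0.20695919 -2.57028214] [-0.00822818  0.04353586  0.01648759] [-0.00017838  0.00070638  0.00048539  0.00063431  0.00095979 -0.00150373
 -0.00132712]
```

View pics/ss6b.png

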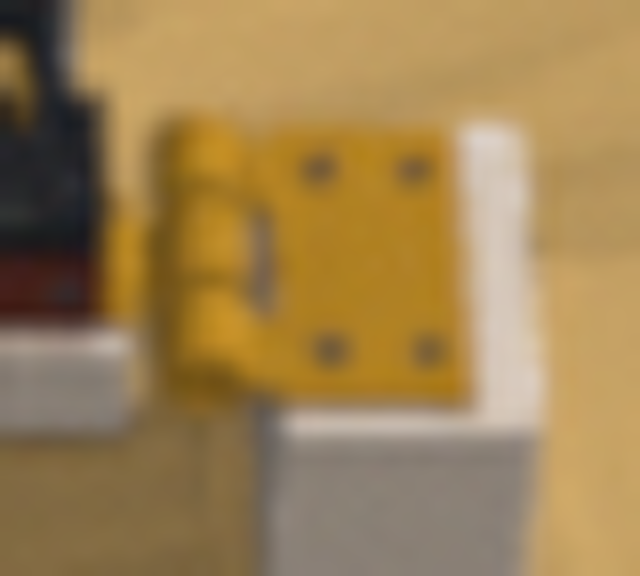

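```bash
python3 -c "
from meas import *
s=monitor.sense();a=np.array(s['tool_pos'])
for i in range(4): cams.grab_frame('wrist')
s=monitor.sense();print(s['time'],a,s['tool_pos'],s['gripper_width'],np.round(s['wrist_force'],1))
report('w7')" | head -12; python3 -c "
from bench import close_job
print(close_job())"
```

```text
6.1333 [0.56014305 0.05084844 0.07928382] [0.56018313 0.05083626 0.07930581] 0.049947044606998156 [-0.2 -1.  -3.1]
6.1333 [0.5602 0.0508 0.0793] [-0.2 -1.  -3.1] 0.049947044606998156
[[0.2734, 0.9619, -0.0037], [0.9619, -0.2734, 0.0014], [0.0003, -0.0039, -1.0]]
0 [(145, 365)]
6 [(145, 364)]
12 [(145, 172), (188, 322), (336, 364)]
18 [(145, 171), (189, 319), (338, 363)]
24 [(146, 173), (187, 321), (336, 363)]
30 [(146, 363)]
36 [(147, 363)]
42 [(147, 362)]
48 [(147, 361)]
the job is handed in; nothing more can be done
None
```

I gripped the white door piece with the brass leaf across its 50 mm width, lifted it, and brought its knuckle in from the -y side. It is now held still between the jamb's knuckles, and I handed the job in at about 6.2 s.

**Last checks:**
- **Along the pin axis:** within about 0.5 mm of the gap's middle, with visible gaps on both sides of roughly 3 mm.
- **Fore-and-aft:** 0 to 1 mm short. The estimates from the knuckle's upper and lower edges differ by about 0.6 mm.
- **Height:** the knuckle is at about 87.1 mm, against the 87 mm wanted. This comes from the measured TCP height and where the piece sat on the bench when gripped.
- **Angles:** the jamb's axis and the jaws differ by about 0.01 rad. The tool is vertical within 0.005 rad.
- **Steadiness:** the pose drifted by less than 0.1 mm over 0.2 s, and the grip opening stayed at 50 mm. The wrist force was about 3 N, essentially the piece's weight, so I saw no sign of it leaning on the jamb.

**Disagreement:** the side view puts the piece's underside about 1 to 2 mm higher than the height above. That is within the 2 mm camera calibration, so I did not correct for it.

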